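# Fit the paddle to the counter paint mixer

### The job

Set the speed dial of the counter-top paint mixer to zero by turning it until its pointer stands at the long zero mark. Then lift the flat frame paddle out of the wooden stand, turn it until its cross-shaped splines mesh with the mixer's drive socket, slide it fully home against the spring ejector until its collar sits on the socket, and finish still gripping it and pressing it down. Leave the disc stirrer, paint jars, spray can and tape where they stand.

Things in the scene. Friction and masses are not known exactly. Their poses are not given: they have to be found in the camera images.
- mixer: Fixed paint mixer: low grey housing 130 (x) by 200 (y) by 40 mm high. Origin: centre of its underside. On top at y = +55 mm the black speed dial on a round pod (80 mm across, top at z = 50 mm), at y = -55 mm the drive socket. The dial's scale is a fan of white ridges on the pod; the long wide ridge on the mixer's +x side of the dial's axis (away from the robot) is zero.
- dial_grip (a point): Top centre of the black dial on its vertical axis, 79.5 mm above the counter. A disc 53 mm across carries a bar grip 44 mm long, 12 mm wide, 24 mm tall, whose top is at this point. The point turns with the dial: its x axis runs along the bar to the pointer end, marked by a white line. Pinch the bar across y.
- dial (a joint): Angle of the dial in rad: 0 = pointer at the zero mark; positive = turned clockwise from it seen from above. It can turn from -0.6 to 1.8 and stays where it is left (friction about 0.05 N m). It starts between 0.6 and 1.4.
- socket_mouth (a point): Centre of the socket's mouth, in its top face 86 mm above the counter. A fixed aluminium block 46 mm square that does not turn, in a grey ring 75 mm across and 9 mm lower. Its cross-shaped hole, 34 mm deep, is two slots 38.5 mm long and 12.5 mm wide along the point's x and y axes. Its yaw to the mixer is anything within 0.75 rad.
- ejector (a joint): Travel in m of the sprung steel ejector pin (11 mm across) in the socket: 0 = up, its top 22 mm below the mouth; 0.008 with the paddle fully home; stop at 0.0095. It pushes back with 4 N at 0 rising to 8 N at 0.008, so the paddle does not stay home unless pressed.
- stand: Fixed wooden stand 190 (x) by 70 (y) by 50 mm high, origin at the centre of its underside, with two round holes 42 mm across and 36 mm deep at x = -52.5 and +52.5 mm, in which the paddle and the disc stirrer hang by their collars, either one in either hole.
- paddle: Loose paddle, 0.1 to 0.21 kg, 110 mm tall, upright. Origin: centre of its lower end. From z = 0 to 30 mm the foot: a cross of two blades 36 mm long, 10 mm thick, along x and y (lowest 3 mm only 32 by 8); collar 48 mm across from 30 to 35 mm; stem; flat frame 60 mm wide (x), 12 mm thick (y) from 50 to 110 mm. Fully home, the origin is 30 mm below the socket's mouth; any quarter turn fits.
- paddle_grip (a point): On the paddle's axis, 100 mm above its lower end, in the middle of the frame's top bar (94 to 110 mm high; a middle bar 16 mm wide runs down below it): the place to pinch it, across its 12 mm thickness (y axis).
- disc_stirrer: Bystander: the other stirrer in the stand, with the same foot and collar (stand height the same) but a round disc 54 mm in diameter at the top, 90 mm tall. Origin: centre of its lower end.
- paint_jar_3: Bystander: paint jar with white lid, 67 mm in diameter, 61 mm high, origin under its centre.
- paint_jar_5: Bystander: paint jar with white lid, 68 mm in diameter, 61 mm high, origin under its centre.
- spray_white: Bystander: spray can, 66 mm in diameter, 205 mm high, origin under its centre.
- masking_tape: Bystander: roll of masking tape lying flat, 96 mm in diameter, 24 mm high, origin under its centre.
Mind the look-alikes: they are no part of the job. What is shaped like the paddle but turquoise is not meant.

How it is judged:
By the outcome, as a careful person would: the job done as asked, in the order asked, and still so for the second after the job is handed in, while the arm keeps its last pose, push and grip.
It also fails if it takes over 53 s, if anything falls off the work surface, if the arm or the gripper's body presses on something with over 40 N, if the wrist force passes 120 N, or if a joint passes its speed limit or range.

### The arm

A 6-joint arm with a two-finger parallel gripper is mounted at the origin on a cart in front of the work surface, level with it; the furniture and walls round the work are solid. World frame = base frame: x ahead of the robot, y to its left, z up, the work surface at z = 0. Lengths are in mm, angles in rad, forces in N, time in s.
With the tool pointing down it reaches from about 350 to 775 mm from the base axis. Payload 7.3 kg.
Tool frame: the origin (TCP) lies between the finger pads, 19 mm behind the fingertips; this is the grasp point; z points along the fingers, y is the line along which they close (so a half turn about z gives the same grasp; the last joint's range is limited). The gripper opens to 92 mm and grips with 3 to 60 N. Pads are 19 mm wide; open, the fingers measure 130 mm over their backs; the gripper's body (75 mm by 190 mm) begins 47 mm behind the grasp point.
Start: joints at [1.184, 0.342, 1.524, -0, 1.275, -0.146], TCP at [125.185, 509.874, 245.541] pointing down, gripper open.
Joint ranges: [-2.53, 2.53], [-0.77, 2.02], [0.04, 2.7], [-1, 4.14], [0.28, 2.66], [-3.11, 3.11]. Speed limits (rad/s): [2.57, 2.57, 3.14, 3.14, 3.14, 3.14].

### API

Orientations are given as [roll, pitch, yaw] about the fixed x, y, z axes, in that order (R = Rz(yaw) Ry(pitch) Rx(roll)).
In Python, from plant import get_obs, vision, workorder gives the robot as it stands.
- The arm moves only by the shell command python3 -m pendant 'ROWS' [OPENING]. ROWS is a JSON object of lists of equal length, an entry for each row: "dp": the shift along the tool's x, y, z in m, a list of three; "rotation": the turn, a rotation vector about the tool's x, y, z in rad, a list of three. A call has 1 to 8 rows; each row is the pose to reach, as a shift and turn from the pose commanded when the call began, along the tool's axes at that moment; what a row does not reach only later rows make up. A row lasts 1/8 s, in which the tool goes at most 62.5 mm and 10.7 degrees, less where a joint would pass 70% of its speed; a pose out of reach is approached as far as the arm can. A call with a gripper value outside its range is refused whole. OPENING is the finger opening in m, from 0 to 0.0918, set as the call begins (- or left out, the last holds). The fingers move at their own pace and stop on an object; the grip force is fixed at half the most. Time passes only in rows, so rows that repeat a pose let the fingers close. It gives the time, the measured TCP pose, the force, the opening and the grip force at its end, in the units of the state.
- get_obs(): the state, without advancing time (a new reading comes with each control period).
- vision.capture(name): name is "scene" or "top"; returns a dict with "pixels" (384x512x3 uint8, red, green, blue), "vfov" (degrees; the focal length in pixels is half the picture's height over the tangent of half this angle, whatever the lens; pixels are square), "cx", "cy" (the principal point, pixels), "pose" (4x4, takes a point from camera to world coordinates). Camera axes: x right, y up, looking along -z (the intrinsics and any distortion apply to the point x, -y, -z); pixel columns grow to the right and rows downward; lengths in mm; the calibration is good to about 2 mm. A picture is of the moment at which its call begins. There is no depth.
- workorder.close_job(): hands the job in; it is judged then, once.
The state is a dict: "time": time; "joint_positions": joint angles; "dq": joint speeds; "tau": joint torques, N m; "tool_pos": TCP position; "tcp_rot": TCP orientation; "contact_force": force on the tool from outside, world axes, zero at the start; "moment": the same for the moment, N m; "grip_width": finger opening in mm; "finger_force": force on a finger pad.
Only numpy, scipy, OpenCV 4.12 (cv2) and the standard library are available. Lean on these libraries where they do the work, as an engineer would, in place of code of your own. Each camera call takes 0.05 s, during which the arm holds its last target. There are 200 camera calls.

## Working session

There is one attempt and no reset: what is moved stays moved. The work goes in short steps, Python scripts to look and compute and a shell command to move; the robot and the scene stay as the last step left them, time stands still between calls to the robot, and variables do not carry over. Pictures are saved under pics/ and viewed, at most 10 in all, crops included, and the job is handed in when it is done.

```bash
mkdir -p pics && ls && python3 - <<'E'
from plant import get_obs, vision
import cv2, numpy as np
o=get_obs(); print({k:o[k] for k in('time','tool_pos','tcp_rot','contact_force','grip_width')})
for n in('scene','top'):
    c=vision.capture(n); print(n,{k:c[k] for k in c if k!='pixels'})
    np.save(f'{n}0.npy',c['pixels'])
    cv2.imwrite(f'pics/{n}0.png',cv2.resize(c['pixels'][:,:,::-1],(800,600),interpolation=cv2.INTER_CUBIC))
E
```

```text
pics
{'time': 0.0, 'tool_pos': array([125.04298718, 509.52515782, 244.8505578 ]), 'tcp_rot': array([-3.14012653e+00, -2.07913465e-04,  2.90079476e+00]), 'contact_force': array([-0.17288541, -0.95036032, -0.03634223]), 'grip_width': 91.92972601209894}
scene {'vfov': 57.61268928876162, 'cx': 253.75116382485066, 'cy': 188.51823953204493, 'pose': array([[ 8.31510996e-01,  2.46439713e-01, -4.97852319e-01,
         6.17298568e+01],
       [-5.55508254e-01,  3.69216852e-01, -7.45043285e-01,
        -3.40561676e+02],
       [ 2.07212530e-04,  8.96072756e-01,  4.43907167e-01,
         4.72404880e+02],
       [ 0.00000000e+00,  0.00000000e+00,  0.00000000e+00,
         1.00000000e+00]])}
top {'vfov': 53.38061972780967, 'cx': 259.74094997680703, 'cy': 193.92316667905612, 'pose': array([[ 7.56162522e-03,  9.90964749e-01, -1.33909257e-01,
         3.90001883e+02],
       [-9.99361449e-01,  1.21655350e-02,  3.35960311e-02,
         3.16005957e+02],
       [ 3.49215603e-02,  1.33569708e-01,  9.90423959e-01,
         9.67411432e+02],
       [ 0.00000000e+00,  0.00000000e+00,  0.00000000e+00,
         1.00000000e+00]])}
```

View pics/scene0.png

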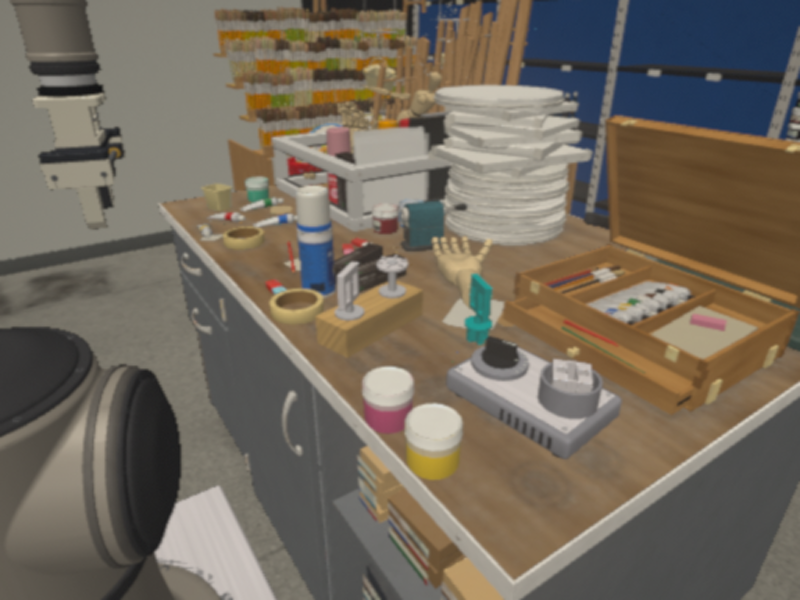

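View pics/top0.png

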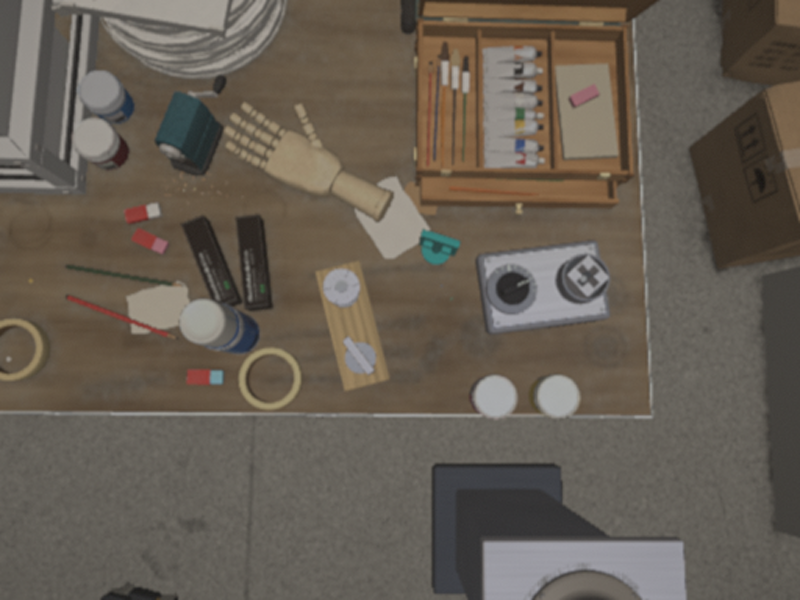

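The top view shows the stand (350,325) holding the disc stirrer (342,287) and grey paddle (360,355). The mixer is at (545,288), with the dial at (512,290) and the socket at (585,277).

Paddle look-alikes in the top view: the grey frame paddle in the stand at (360,355), the disc stirrer at (342,287), and the turquoise paddle at (438,247). I choose the grey flat frame in the near hole and check it in a crop.

```bash
cat > h.py <<'E'
import numpy as np, cv2
from plant import vision, get_obs
def cam(n): return vision.capture(n)
def f(c): return 192/np.tan(np.radians(c['vfov'])/2)
def unproj(c,u,v,z):
    d=c['pose'][:3,:3]@np.array([(u-c['cx'])/f(c),-(v-c['cy'])/f(c),-1]); o=c['pose'][:3,3]
    return o+d*(z-o[2])/d[2]
def proj(c,P):
    q=(np.atleast_2d(P)-c['pose'][:3,3])@c['pose'][:3,:3]
    return np.c_[c['cx']+f(c)*q[:,0]/-q[:,2], c['cy']-f(c)*q[:,1]/-q[:,2]]
def crop(img,u0,v0,w,h,s):
    a=cv2.resize(img[v0:v0+h,u0:u0+w,::-1],None,fx=s,fy=s,interpolation=cv2.INTER_CUBIC)
    a=cv2.convertScaleAbs(a,alpha=1.4)
    for u in range(u0,u0+w):
        if u%10==0: x=int((u-u0+.5)*s); cv2.line(a,(x,0),(x,8),(0,0,255),1); cv2.putText(a,str(u),(x-10,18),0,.33,(0,255,255),1)
    for v in range(v0,v0+h):
        if v%10==0: y=int((v-v0+.5)*s); cv2.line(a,(0,y),(8,y),(0,0,255),1); cv2.putText(a,str(v),(9,y+4),0,.33,(0,255,255),1)
    return a
E
python3 - <<'E'
from h import *
t=np.load('top0.npy')
a=crop(t,302,152,95,65,6)
b=crop(t,198,160,58,96,6)
cv2.imwrite('pics/c1.png',np.hstack([cv2.resize(np.vstack([a,np.zeros((576-390,570,3),np.uint8)]),None,fx=.8,fy=1) if 0 else np.vstack([a[:,:450],np.zeros((576-390,450,3),np.uint8)]),b]))
cv2.imwrite('pics/c1.png',np.hstack([np.vstack([cv2.resize(a,(450,308)),np.zeros((268,450,3),np.uint8)]),b]))
cv2.imwrite('pics/c1.png',np.hstack([np.vstack([crop(t,302,152,90,65,5),np.zeros((576-325,450,3),np.uint8)]),b]))
E
```

```text
(no output)
```

View pics/c1.png

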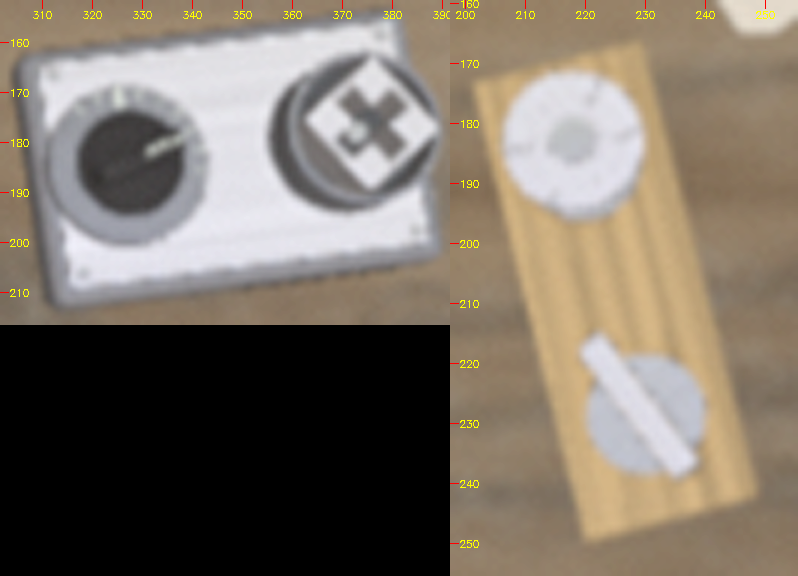

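Crop (original pixels): the dial pod is centred at about (327.5,184.5), its pointer line runs from (332,182.5) to (340,179), and the zero ridge is at (325,171). The socket square is centred at about (376,177). The grey paddle's frame bar runs from (221.5,217) to (236.5,237.5) on a collar at (230,228), and the disc is at (218,183). The choice is confirmed.

```bash
python3 - <<'E'
from h import *
c=cam('top'); s=cam('scene')
P=lambda u,v,z:unproj(c,u,v,z)[:2].round(1)
pod=P(327.5,184.5,50);print('pod',pod)
disc=P(327.5,182.3,55.5);print('dial disc z55',disc)
sq=[P(*q,86) for q in[(376,163),(389.5,177),(376,190.3),(362.5,176.3)]];print('sock',sq,np.mean(sq,0))
for a,b in((0,2),(3,1)):
  d=sq[b]-sq[a];print('diag yaw',np.arctan2(d[1],d[0]))
a,b=P(313,213,8),P(388,204,8);print('mixer edge yaw',np.arctan2(*(a-b)[::-1])-np.pi/2)
a,b=P(332,182.3,79.5),P(339.5,179,79.5);print('pointer',a,b,np.arctan2(*(b-a)[::-1]))
z=P(325,171,52);print('zero',z)
a,b=P(221.5,217,130),P(236.5,237.3,130);print('bar',a,b,(a+b)/2,np.arctan2(*(a-b)[::-1]),np.linalg.norm(a-b))
print('collar',P(230.3,228.3,55),'disc',P(218.2,183.3,110))
st=[P(*q,50) for q in[(202,173),(230,166.5),(248.5,242),(221,249.5)]];print('stand',st,np.mean(st,0))
m=np.mean(sq,0)
w=[[*pod,50],[*m,86],[*((a+b)/2),130],[*P(218.2,183.3,110),110]]
print(proj(s,w).round(1))
u=s['pixels']
cv2.imwrite('pics/c2.png',np.hstack([crop(u,280,205,120,85,4)[:,:], ]) )
A=crop(u,195,150,85,75,5)
B=crop(u,282,205,75,75,5); 
C=crop(u,325,210,75,70,4)
cv2.imwrite('pics/c2.png',np.hstack([A,B])[:,:800])
E
```

```text
pod [539.4 119. ]
dial disc z55 [543.9 120.1]
sock [array([586.9,   9.6]), array([553.5, -21.6]), array([521.2,  11.8]), array([554.3,  43. ])] [553.975  10.7  ]
diag yaw 3.1081196204129
diag yaw -1.5831795947127825
mixer edge yaw 0.12919356377712687
pointer [540.  114.5] [548.2  96.4] -1.1454183124013806
zero [572.5 125.1]
bar [451.2 370.9] [407.4 337.5] [429.3 354.2] 0.6514893194130893 55.08175741568164
collar [430.1 354.4] disc [529.1 381.3]
stand [array([563.6, 425.7]), array([580.7, 358.1]), array([398.1, 310.8]), array([380. , 375.8])] [480.6 367.6]
[[318.2 230. ]
 [364.  237.5]
 [220.8 172. ]
 [249.1 167.2]]
```

View pics/c2.png

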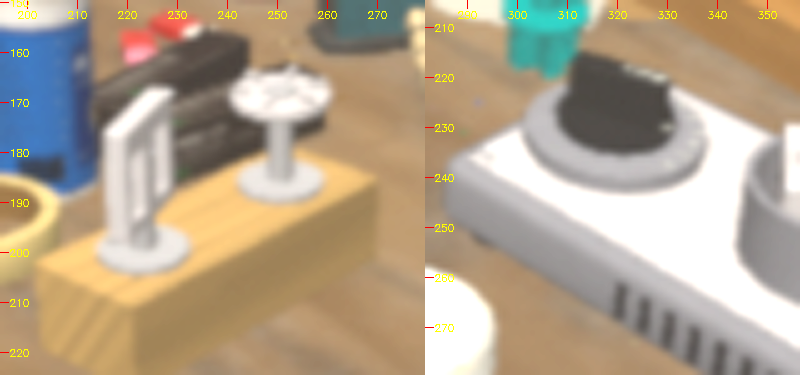

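The scene crop shows the grey frame paddle in the stand's near hole at (222,171), the disc stirrer at (250,168) and the dial pod at (320,231). All agree with the top-view estimates to within about 1.7 px. Dial first.

```bash
cat >> h.py <<'E'
from scipy.spatial.transform import Rotation as Ro
def goto(x,y,z,yaw,start=None):
    o=get_obs(); p,r=(o['tool_pos'],o['tcp_rot']) if start is None else start
    R=Ro.from_euler('xyz',r); T=Ro.from_euler('xyz',[np.pi,0,yaw])
    d=R.inv().apply(np.array([x,y,z])-p)/1000; w=(R.inv()*T).as_rotvec()
    print('dp',d.round(4),'rot',w.round(4),'rows>=',np.ceil(max(np.linalg.norm(d)/.0625,np.linalg.norm(w)/.186)))
E
python3 - <<'E'
from h import *
goto(540,118.5,140,1.96,(np.array([125.185,509.874,245.541]),[np.pi,0,2.9008]))
c=cam('top'); print('can top',unproj(c,130,206,205))
E
```

```text
dp [-0.4962 -0.2812  0.1055] rot [-0.     -0.      0.9408] rows>= 10.0
can top [465.75285552 547.42955801 205.        ]
```

```bash
python3 -m pendant '{"dp":[[-0.03,-0.017,0],[-0.08,-0.045,0],[-0.13,-0.074,0],[-0.18,-0.102,0],[-0.23,-0.13,0],[-0.28,-0.159,0],[-0.33,-0.187,0],[-0.38,-0.215,0]],"rotation":[[0,0,0.1],[0,0,0.22],[0,0,0.34],[0,0,0.46],[0,0,0.58],[0,0,0.70],[0,0,0.82],[0,0,0.94]]}' 0.04; python3 -c "
from h import *
goto(540,118.5,110,1.96)"
```

```text
time: 1.25
tool_pos: [444.1, 209.0, 245.6]
tcp_rot: [3.141, -0.0, 1.957]
contact_force: [1.6, 0.7, 0.1]
grip_width: 39.9
finger_force: 0.0
dp [-0.1199  0.0547  0.1356] rot [ 0.0004 -0.0002 -0.0034] rows>= 4.0
```

```bash
python3 -m pendant '{"dp":[[-0.03,0.014,0.034],[-0.06,0.027,0.068],[-0.09,0.041,0.10],[-0.12,0.055,0.13],[-0.12,0.055,0.147],[-0.12,0.055,0.16],[-0.12,0.055,0.166],[-0.12,0.055,0.166]],"rotation":[[0,0,0],[0,0,0],[0,0,0],[0,0,0],[0,0,0],[0,0,0],[0,0,0],[0,0,0]]}'
python3 -m pendant '{"dp":[[0,0,0],[0,0,0],[0,0,0],[0,0,0],[0,0,0]],"rotation":[[0,0,0],[0,0,0],[0,0,0],[0,0,0],[0,0,0]]}' 0.0; python3 -c "
from h import *
o=get_obs();print(o['moment'],o['tool_pos'],o['tcp_rot'])
c=cam('scene');cv2.imwrite('pics/d1.png',crop(c['pixels'],260,150,130,100,6))"
```

```text
time: 2.25
tool_pos: [539.3, 120.7, 79.7]
tcp_rot: [3.141, -0.0, 1.961]
contact_force: [-0.3, -0.0, 0.1]
grip_width: 40.4
finger_force: 0.0
time: 2.88
tool_pos: [540.0, 120.6, 79.9]
tcp_rot: [3.14, 0.0, 1.961]
contact_force: [1.0, 1.4, 1.7]
grip_width: 11.6
finger_force: 29.9
[ 0.19236509 -0.22884128 -0.01437439] [539.98512496 120.59110885  79.89997427] [3.14007985e+00 1.52267115e-04 1.96080883e+00]
```

View pics/d1.png

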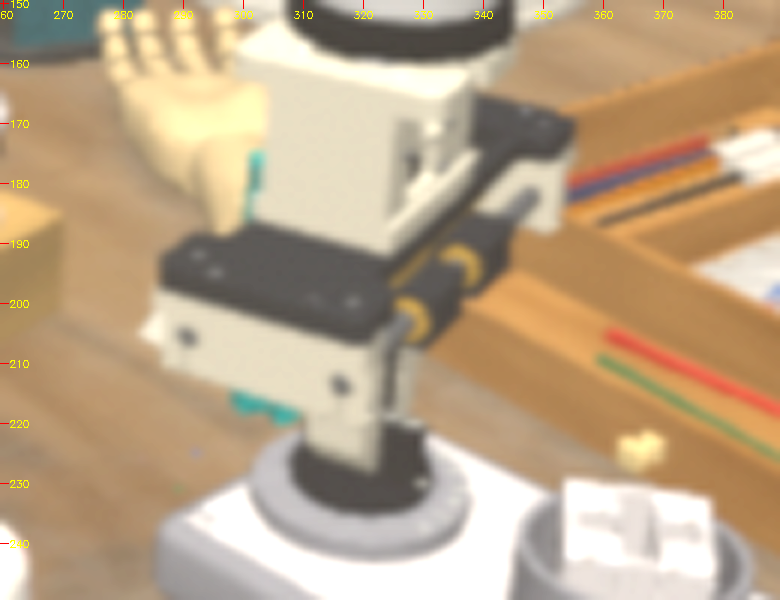

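Bar pinched (11.6 mm) with little side load. In the picture the fingers straddle the bar at (320,222). Next I turn it to the mixer's yaw of about 0.13, a turn of -1.31 about tool z.

```bash
python3 -m pendant '{"dp":[[0,0,0],[0,0,0],[0,0,0],[0,0,0],[0,0,0],[0,0,0],[0,0,0],[0,0,0]],"rotation":[[0,0,-0.08],[0,0,-0.22],[0,0,-0.36],[0,0,-0.5],[0,0,-0.64],[0,0,-0.78],[0,0,-0.92],[0,0,-1.06]]}'
python3 -m pendant '{"dp":[[0,0,0],[0,0,0],[0,0,0],[0,0,0]],"rotation":[[0,0,-0.13],[0,0,-0.22],[0,0,-0.25],[0,0,-0.25]]}'; python3 -c "
from h import *
o=get_obs();print(o['moment'],o['tool_pos'],o['tcp_rot'])"
```

```text
time: 3.92
tool_pos: [538.6, 118.8, 79.8]
tcp_rot: [-3.139, -0.002, 3.026]
contact_force: [-3.2, -7.6, 6.4]
grip_width: 11.8
finger_force: 30.0
time: 4.42
tool_pos: [538.6, 118.3, 79.9]
tcp_rot: [-3.139, -0.002, -3.012]
contact_force: [-3.1, -8.2, 7.1]
grip_width: 11.7
finger_force: 30.0
[-1.51879036  0.54087585  0.03149459] [538.63101639 118.31734518  79.86047075] [-3.13875032e+00 -2.46669183e-03 -3.01175374e+00]
```

```bash
python3 -m pendant '{"dp":[[0,0,0],[0,0,0],[0,0,0],[0,0,-0.03],[0,0,-0.09],[0,0,-0.15],[0,0,-0.19],[0,0,-0.19]],"rotation":[[0,0,0],[0,0,0],[0,0,0],[0,0,0],[0,0,0],[0,0,0],[0,0,0],[0,0,0]]}' 0.04; python3 -c "
from h import *
o=get_obs();print(o['tool_pos'],o['tcp_rot'])
goto(430,354,245,3.79)"
```

```text
time: 5.42
tool_pos: [540.8, 120.8, 273.0]
tcp_rot: [-3.141, 0.007, -3.012]
contact_force: [-0.4, 0.1, 0.2]
grip_width: 40.2
finger_force: 0.0
[540.78595237 120.75220047 273.0480846 ] [-3.14141115  0.00730082 -3.01196732]
dp [0.0799 0.2456 0.0274] rot [-0.0021  0.0071 -0.5188] rows>= 5.0
```

```bash
python3 -m pendant '{"dp":[[0.01,0.03,0],[0.024,0.074,0],[0.038,0.12,0],[0.053,0.162,0],[0.067,0.205,0.02],[0.08,0.2455,0.05],[0.08,0.2455,0.09],[0.08,0.2455,0.108]],"rotation":[[0,0,-0.06],[0,0,-0.15],[0,0,-0.24],[0,0,-0.33],[0,0,-0.42],[0,0,-0.519],[0,0,-0.519],[0,0,-0.519]]}' 0.05; python3 -c "
from h import *
o=get_obs();print(o['tool_pos'],o['tcp_rot'])
s=cam('scene');t=cam('top')
np.save('t1.npy',t['pixels']);np.save('s1.npy',s['pixels'])
p=o['tool_pos']
print('tip mid proj scene',proj(s,[p[0],p[1],p[2]-19]),proj(t,[p[0],p[1],p[2]-19]))
A=crop(s['pixels'],190,125,75,90,5);B=crop(t['pixels'],305,155,80,60,5)
B=np.vstack([B,np.zeros((150,400,3),np.uint8)]);cv2.imwrite('pics/e1.png',np.hstack([A,B]))"
```

```text
time: 6.42
tool_pos: [426.1, 353.2, 157.6]
tcp_rot: [3.141, -0.006, -2.492]
contact_force: [0.2, -0.5, -0.3]
grip_width: 49.6
finger_force: 0.0
[426.13617085 353.2147725  157.58352366] [ 3.14088791 -0.00628936 -2.49171568]
tip mid proj scene [[219.73900646 169.20233658]] [[229.23563785 228.4075072 ]]
```

View pics/e1.png

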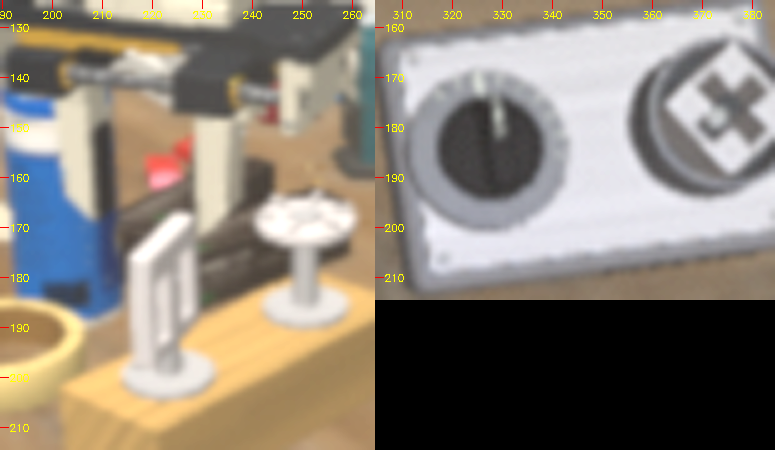

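```bash
python3 - <<'E'
from h import *
t=cam('top'); g=cv2.cvtColor(t['pixels'],cv2.COLOR_RGB2GRAY).astype(float)
for v in range(168,186): print(v,g[v,321:336].astype(int))
for y in (0.03,0.13,0.23):
  c=np.array([539.8,118.8]);d=np.array([np.cos(y),np.sin(y)])
  print(y,proj(t,[[*(c+r*d),79.5] for r in(6,14,22)]).round(1).tolist(),proj(t,[[*(c+r*d),51] for r in(27,33,39)]).round(1).tolist())
E
```

```text
168 [163 162 159 153 155 155 154 154 154 159 162 162 165 165 164]
169 [154 149 137 137 148 140 132 132 140 145 146 152 159 163 166]
170 [140 128 118 132 150 136 118 119 130 130 125 130 140 151 161]
171 [128 120 114 130 152 143 121 116 128 123 115 115 122 133 142]
172 [123 117 113 126 150 146 123 115 119 116 112 114 118 121 123]
173 [117 115 111 115 128 131 112 107 108 101 105 113 120 116 115]
174 [111 105  95  87  88  92  84  94 101  84  85  98 110 114 116]
175 [ 98  81  69  55  48  52  57  83  96  74  58  73  87 101 111]
176 [ 74  54  46  42  35  35  46  78 106  83  49  47  59  74  96]
177 [ 54  46  45  43  39  37  41  79 123  98  53  42  44  53  73]
178 [ 45  46  43  46  39  38  41  78 126  99  57  45  43  44  52]
179 [ 46  46  47  46  40  37  39  69 109  94  60  46  45  46  43]
180 [47 46 46 49 41 38 38 61 96 94 66 47 45 45 44]
181 [46 45 47 47 42 38 39 59 89 89 65 48 45 47 46]
182 [50 46 49 48 42 39 37 53 72 68 53 44 45 48 47]
183 [47 46 47 47 45 40 38 46 51 50 48 46 45 47 47]
184 [48 49 48 47 46 41 39 42 47 48 48 46 46 47 46]
185 [46 47 46 48 46 41 39 44 47 48 45 46 47 48 48]
0.03 [[330.1, 179.9], [329.9, 176.5], [329.8, 173.2]] [[327.2, 173.4], [327.1, 171.0], [327.0, 168.6]]
0.13 [[329.8, 179.9], [329.4, 176.6], [328.9, 173.3]] [[326.1, 173.5], [325.7, 171.1], [325.4, 168.7]]
0.23 [[329.6, 179.9], [328.8, 176.7], [328.0, 173.4]] [[325.0, 173.7], [324.4, 171.3], [323.8, 169.0]]
```

The dial's white line sits at yaw about 0.1 to 0.13, against the zero ridge at about 0.14, so the dial is set. In the scene view the fingers straddle the paddle frame, whose top is at (222,171).

```bash
python3 -c "
from h import *
o=get_obs();print(o['tool_pos'],o['tcp_rot'])
goto(431,353.5,120,3.79)"
```

```text
[427.42679405 353.08698532 159.66977465] [ 3.14111385 -0.00412656 -2.49310751]
dp [-0.0033 -0.0018  0.0397] rot [ 0.0005 -0.0041  0.0001] rows>= 1.0
```

```bash
python3 -m pendant '{"dp":[[-0.002,-0.001,0],[-0.002,-0.001,0],[-0.002,-0.001,0]],"rotation":[[0,0,0],[0,0,0],[0,0,0]]}' && python3 -c "
from h import *
o=get_obs();print(o['tool_pos'],o['tcp_rot'])
goto(431,353.5,120,3.79)"
```

```text
time: 6.95
tool_pos: [431.0, 354.0, 162.2]
tcp_rot: [-3.142, 0.001, -2.494]
contact_force: [-0.5, -0.5, 0.3]
grip_width: 50.0
finger_force: 0.0
[431.00636887 353.97231045 162.19278505] [-3.14151721e+00  1.29344151e-03 -2.49366708e+00]
dp [ 0.0003 -0.0004  0.0422] rot [-0.0001  0.0013 -0.0005] rows>= 1.0
```

```bash
python3 -m pendant '{"dp":[[0,0,0.015],[0,0,0.03],[0,0,0.038],[0,0,0.042],[0,0,0.042],[0,0,0.042]],"rotation":[[0,0,0],[0,0,0],[0,0,0],[0,0,0],[0,0,0],[0,0,0]]}' && python3 -m pendant '{"dp":[[0,0,0],[0,0,0],[0,0,0],[0,0,0],[0,0,0],[0,0,0]],"rotation":[[0,0,0],[0,0,0],[0,0,0],[0,0,0],[0,0,0],[0,0,0]]}' 0
```

```text
time: 7.7
tool_pos: [430.9, 354.1, 119.9]
tcp_rot: [-3.142, 0.001, -2.493]
contact_force: [0.1, -0.4, -0.2]
grip_width: 49.8
finger_force: 0.0
time: 8.45
tool_pos: [430.7, 353.9, 119.6]
tcp_rot: [3.142, 0.0, -2.493]
contact_force: [-0.0, -0.7, -0.5]
grip_width: 11.6
finger_force: 30.0
```

```bash
python3 -m pendant '{"dp":[[0,0,-0.01],[0,0,-0.025],[0,0,-0.045],[0,0,-0.07],[0,0,-0.095],[0,0,-0.11],[0,0,-0.12],[0,0,-0.12]],"rotation":[[0,0,0],[0,0,0],[0,0,0],[0,0,0],[0,0,0],[0,0,0],[0,0,0],[0,0,0]]}' && python3 -c "
from h import *
o=get_obs();print(o['tool_pos'],o['tcp_rot'])
goto(554.5,10.5,240,0.762+np.pi)"
```

```text
time: 9.45
tool_pos: [430.8, 354.0, 240.0]
tcp_rot: [-3.142, 0.001, -2.493]
contact_force: [-0.2, 0.0, -1.3]
grip_width: 11.5
finger_force: 30.0
[430.78348804 353.99604103 239.95384473] [-3.14155759e+00  8.90287118e-04 -2.49336234e+00]
dp [ 1.088e-01 -3.485e-01 -1.000e-04] rot [-1.000e-04  9.000e-04 -1.138e-01] rows>= 6.0
```

```bash
python3 -m pendant '{"dp":[[0.008,-0.025,0],[0.024,-0.077,0],[0.041,-0.13,0],[0.057,-0.183,0],[0.074,-0.236,0],[0.09,-0.289,0],[0.103,-0.33,0],[0.109,-0.348,0]],"rotation":[[0,0,-0.01],[0,0,-0.03],[0,0,-0.05],[0,0,-0.07],[0,0,-0.09],[0,0,-0.105],[0,0,-0.114],[0,0,-0.114]]}' && python3 -m pendant '{"dp":[[0,0,0.015],[0,0,0.03],[0,0,0.038],[0,0,0.04],[0,0,0.04],[0,0,0.04]],"rotation":[[0,0,0],[0,0,0],[0,0,0],[0,0,0],[0,0,0],[0,0,0]]}' && python3 -c "
from h import *
o=get_obs();print(o['tool_pos'],o['tcp_rot'],o['contact_force'])
s=cam('scene');t=cam('top')
np.save('t2.npy',t['pixels']);np.save('s2.npy',s['pixels'])
A=crop(s['pixels'],325,170,80,100,6)
B=crop(t['pixels'],355,150,52,60,6)
B=np.vstack([B,np.zeros((240,312,3),np.uint8)]);cv2.imwrite('pics/f1.png',np.hstack([A,B]))"
```

```text
time: 10.45
tool_pos: [554.0, 8.5, 238.3]
tcp_rot: [3.14, -0.001, -2.382]
contact_force: [-1.0, -0.7, -0.7]
grip_width: 11.9
finger_force: 30.0
time: 11.2
tool_pos: [554.2, 10.9, 200.0]
tcp_rot: [-3.141, 0.001, -2.379]
contact_force: [0.8, 0.3, -1.1]
grip_width: 11.5
finger_force: 30.0
[554.15871507  10.87930331 200.03767116] [-3.14079398e+00  7.96573460e-04 -2.37909770e+00] [ 0.84446114  0.31221847 -1.10249778]
```

View pics/f1.png

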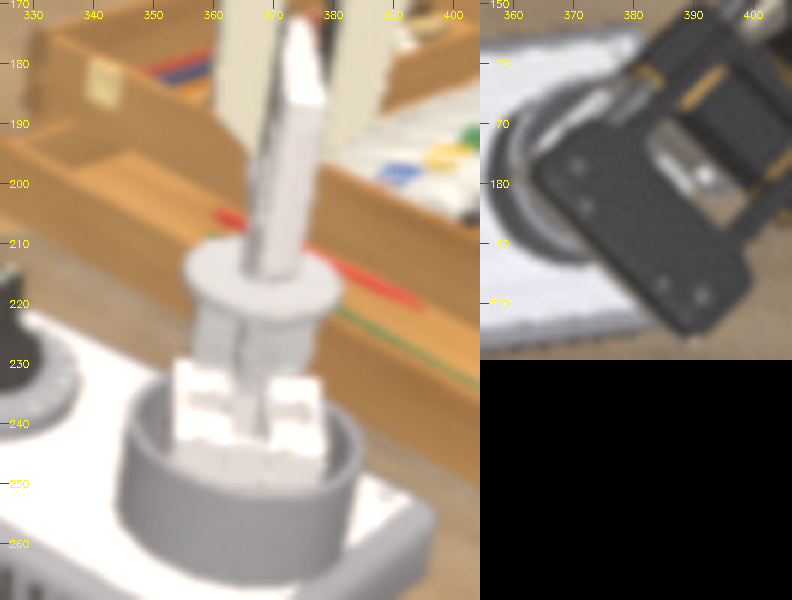

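The scene crop shows the paddle held above the socket: collar centre at about (368,216), and the socket's top face between (353,230) and (379,244). I overlay projected models to find the relative offset.

```bash
python3 - <<'E'
from h import *
s=cam('scene'); t=cam('top'); S=7
def draw(a,c,P,u0,v0,col):
    q=(proj(c,P)-[u0,v0]+.5)*S; cv2.polylines(a,[q.astype(np.int32)],True,col,1,cv2.LINE_AA)
def sq(x,y,yaw,z,h=23):
    return [[x+h*(a*np.cos(yaw)-b*np.sin(yaw)),y+h*(a*np.sin(yaw)+b*np.cos(yaw)),z] for a,b in((1,1),(-1,1),(-1,-1),(1,-1))]
def cross(x,y,yaw,z,L=19.25,w=6.25):
    p=[(L,w),(w,w),(w,L),(-w,L),(-w,w),(-L,w),(-L,-w),(-w,-w),(-w,-L),(w,-L),(w,-w),(L,-w)]
    C,D=np.cos(yaw),np.sin(yaw); return [[x+a*C-b*D,y+a*D+b*C,z] for a,b in p]
def circ(x,y,z,r): return [[x+r*np.cos(k),y+r*np.sin(k),z] for k in np.linspace(0,6.28,40)]
s0=np.load('scene0.npy'); t0=np.load('top0.npy'); s2=s['pixels']
a=crop(s0,345,220,42,40,S); draw(a,s,sq(554,10.7,.762,86),345,220,(0,0,255)); draw(a,s,cross(554,10.7,.762,86),345,220,(0,160,0))
b=crop(t0,356,157,40,40,S); draw(b,t,sq(554,10.7,.762,86),356,157,(0,0,255)); draw(b,t,cross(554,10.7,.762,86),356,157,(0,160,0))
o=get_obs();p=o['tool_pos'];yw=o['tcp_rot'][2];print(p,yw)
d=crop(s2,350,175,36,75,S); z=p[2]-100
draw(d,s,circ(p[0],p[1],z+35,24),350,175,(0,0,255)); draw(d,s,circ(p[0],p[1],z+30,24),350,175,(0,160,0)); draw(d,s,cross(p[0],p[1],yw,z+3,18,5),350,175,(255,0,0))
C,D=np.cos(yw),np.sin(yw); draw(d,s,[[p[0]+i*C-j*D,p[1]+i*D+j*C,z+110] for i,j in((30,6),(-30,6),(-30,-6),(30,-6))],350,175,(255,0,255))
L=np.vstack([a,b[:,:280] if b.shape[1]>=294 else np.hstack([b,np.zeros((280,14,3),np.uint8)])])
im=np.zeros((560,800,3),np.uint8); im[:L.shape[0],:294]=L; im[:525,310:310+252]=d
cv2.imwrite('pics/g1.png',im)
E
```

```text
[554.00402174  10.67651881 199.79441577] -2.379541668968757
```

View pics/g1.png

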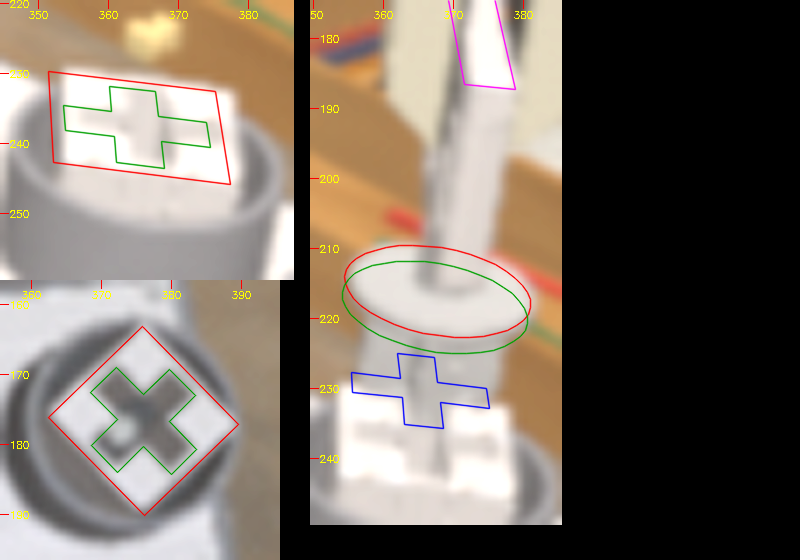

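```bash
python3 - <<'E'
from h import *
s0=cv2.cvtColor(np.load('scene0.npy'),cv2.COLOR_RGB2GRAY).astype(int); s2=cv2.cvtColor(np.load('s2.npy'),cv2.COLOR_RGB2GRAY).astype(int)
print('socket L 348..358 / R 373..383')
for v in(234,236,238,240): print(v,s0[v,348:359],s0[v,373:384])
print('collar L 350..360 / R 376..386')
for v in(212,214,216,218,220): print(v,s2[v,350:361],s2[v,376:387])
print('foot L 352..362 R 372..382')
for v in(223,225,227,229): print(v,s2[v,352:363],s2[v,372:383])
print('cross cols'); 
for v in(229,231,233,235,237,239): print(v,s0[v,356:378])
E
```

```text
socket L 348..358 / R 373..383
234 [166 146 129 116 110 128 173 189 188 189 194] [193 192 192 192 183 144 107  97  97  97  96]
236 [127 109 100 100 104 126 169 183 173 164 163] [190 187 183 187 184 149 116 103  99  97  97]
238 [107  97  98 102 103 123 171 189 188 184 182] [161 159 157 163 175 158 129 120 118 110 102]
240 [110 100  99 102  99 121 173 193 194 193 192] [181 177 169 172 177 158 123 100 104 118 120]
collar L 350..360 / R 376..386
212 [101 100 100 100 101 111 134 154 161 164 164] [150 138 123 111 104 101  98  97  96  96  96]
214 [ 98  98  99  99 103 119 148 161 164 164 165] [165 165 163 155 133 110 104 104 103 101  99]
216 [ 96  96  96  97  98 106 131 153 162 164 164] [165 165 164 164 158 140 118 104  97  96  99]
218 [ 98  97  96  96  96  97 104 118 137 151 159] [165 165 165 165 162 147 131 121 118 115 109]
220 [105 102 100  98  97  96  96 101 115 125 131] [164 162 160 155 140 122 117 119 121 121 121]
foot L 352..362 R 372..382
223 [107 106 104 103 101 108 128 137 139 138 138] [137 135 134 132 130 121 108 101 102 104 105]
225 [111 112 111 109 109 120 133 138 139 139 139] [135 137 137 138 134 115  99  92  92  93  95]
227 [109 111 112 110 112 126 135 137 137 137 137] [138 138 138 139 134 115  98  93  92  91  92]
229 [107 111 128 131 129 133 137 137 136 136 136] [137 137 137 136 124 107  97  94  95  93  93]
cross cols
229 [132 129 126 121 115 112 110 110 111 112 111 106 101 100  99  98  98  98
  97  97  96  96]
231 [193 190 187 184 181 178 175 172 172 168 163 159 152 141 132 127 123 120
 114 105 100  99]
233 [193 193 196 196 194 190 181 170 162 161 163 163 169 188 194 193 189 188
 184 180 176 164]
235 [177 172 172 172 168 174 176 168 161 161 162 158 155 168 184 191 193 194
 194 192 194 186]
237 [176 170 168 165 164 161 155 157 160 161 162 155 143 155 165 168 169 169
 163 162 173 181]
239 [194 192 190 189 188 188 181 169 163 161 160 149 135 147 162 166 167 167
 164 158 161 172]
```

```bash
python3 - <<'E'
from h import *
s=cam('scene')
s0=cv2.cvtColor(np.load('scene0.npy'),cv2.COLOR_RGB2GRAY).astype(int); s2=cv2.cvtColor(np.load('s2.npy'),cv2.COLOR_RGB2GRAY).astype(int)
for u in(360,362,374,376): print('collar col',u,'206..',s2[206:230,u])
for u in(357,360,372,374): print('sock col',u,'226..',s0[226:252,u])
P=[[554.16+24*np.cos(k),10.88+24*np.sin(k),z] for z in(135.3,130.3) for k in np.linspace(0,6.28,200)]
q=proj(s,P)
for u in(360,362,374,376):
  print(u,[sorted(np.round(h[np.argsort(abs(h[:,0]-(u-1)))[:2],1],1)) for h in(q[:200],q[200:])])
c=proj(s,[[554+32.5*np.cos(k),10.7+32.5*np.sin(k),86] for k in(-.023,1.548,3.119,4.69)]);print(c.round(1))
E
```

```text
collar col 360 206.. [105 113 115 122 154 165 164 165 165 164 164 163 159 147 131 128 135 139
 140 139 139 137 136 136]
collar col 362 206.. [ 88  96 112 130 157 165 165 164 165 164 165 165 163 160 146 133 131 138
 140 139 138 137 136 136]
collar col 374 206.. [156 156 154 152 150 150 151 154 152 150 156 163 165 165 164 159 145 134
 131 137 139 138 138 137]
collar col 376 206.. [123 121 115 111 110 123 150 163 165 165 165 164 165 165 164 157 138 130
 132 134 134 134 130 124]
sock col 357 226.. [113 113 112 129 171 190 193 193 189 172 164 170 184 192 193 193 187 165
 160 162 162 161 155 142 126 114]
sock col 360 226.. [109 111 110 115 143 181 193 194 188 168 161 164 174 188 193 193 191 180
 166 161 160 161 160 157 144 128]
sock col 372 226.. [ 99  98  97  98  99 123 170 189 193 193 187 169 162 167 182 192 193 192
 183 164 160 161 161 161 158 149]
sock col 374 226.. [ 98  98  98  97  99 114 154 184 192 194 187 163 159 164 177 189 192 193
 191 179 166 161 162 161 157 147]
360 [[np.float64(209.9), np.float64(219.4)], [np.float64(212.0), np.float64(221.9)]]
362 [[np.float64(209.5), np.float64(220.4)], [np.float64(211.6), np.float64(222.9)]]
374 [[np.float64(210.7), np.float64(222.3)], [np.float64(213.1), np.float64(224.7)]]
376 [[np.float64(211.6), np.float64(222.1)], [np.float64(214.0), np.float64(224.4)]]
[[375.3 232.5]
 [351.5 229.8]
 [352.1 242.8]
 [377.4 245.9]]
```

```bash
python3 -c "
from h import *
goto(555.5,10.2,189,0.762+np.pi)"
```

```text
dp [-0.0008 -0.0014  0.0107] rot [-0.0003  0.0003  0.0001] rows>= 1.0
```

```bash
python3 -m pendant '{"dp":[[-0.0008,-0.0014,0],[-0.0008,-0.0014,0.006],[-0.0008,-0.0014,0.011],[-0.0008,-0.0014,0.014],[-0.0008,-0.0014,0.017],[-0.0008,-0.0014,0.019],[-0.0008,-0.0014,0.019],[-0.0008,-0.0014,0.019]],"rotation":[[0,0,0],[0,0,0],[0,0,0],[0,0,0],[0,0,0],[0,0,0],[0,0,0],[0,0,0]]}'; python3 -c "
from h import *
o=get_obs();print(o['moment'])"
```

```text
time: 12.45
tool_pos: [555.6, 10.1, 180.6]
tcp_rot: [-3.141, 0.0, -2.379]
contact_force: [0.5, -0.3, -1.2]
grip_width: 11.6
finger_force: 30.0
[-0.1591141  -0.11860698 -0.02507771]
```

Already 5 mm in with no contact force, so I continue down.

```bash
python3 -m pendant '{"dp":[[0,0,0.004],[0,0,0.008],[0,0,0.011],[0,0,0.014],[0,0,0.014],[0,0,0.014]],"rotation":[[0,0,0],[0,0,0],[0,0,0],[0,0,0],[0,0,0],[0,0,0]]}'; python3 -c "
from h import *
o=get_obs();print(o['moment'],o['tool_pos'],o['contact_force'])"
```

```text
time: 13.2
tool_pos: [555.5, 10.2, 166.4]
tcp_rot: [-3.141, -0.0, -2.379]
contact_force: [1.4, -1.8, -3.0]
grip_width: 11.9
finger_force: 30.0
[-0.43927491 -0.39207126 -0.07144304] [555.50524895  10.16401488 166.36384935] [ 1.42028356 -1.82033413 -3.02543045]
```

```bash
python3 -m pendant '{"dp":[[0,0,0.004],[0,0,0.007],[0,0,0.009],[0,0,0.011],[0,0,0.011],[0,0,0.011]],"rotation":[[0,0,0],[0,0,0],[0,0,0],[0,0,0],[0,0,0],[0,0,0]]}'; python3 -c "
from h import *
o=get_obs();print(o['moment'],o['tool_pos'],o['contact_force'])"
```

```text
time: 13.95
tool_pos: [555.8, 10.2, 156.2]
tcp_rot: [-3.141, 0.001, -2.379]
contact_force: [0.6, -0.4, 4.1]
grip_width: 12.1
finger_force: 30.0
[-0.27212267 -0.09788402 -0.06081458] [555.75013231  10.24367174 156.19254921] [ 0.59867214 -0.42423174  4.10044766]
```

```bash
python3 -m pendant '{"dp":[[0,0,0.001],[0,0,0.002],[0,0,0.003],[0,0,0.003],[0,0,0.003]],"rotation":[[0,0,0],[0,0,0],[0,0,0],[0,0,0],[0,0,0]]}'; python3 -c "
from h import *
for i in range(3):
  o=get_obs();print(o['tool_pos'],o['contact_force']);cam('scene')"
```

```text
time: 14.58
tool_pos: [555.9, 10.2, 155.5]
tcp_rot: [-3.139, 0.002, -2.379]
contact_force: [-5.3, -1.6, 20.1]
grip_width: 11.9
finger_force: 30.0
[555.90566765  10.19678316 155.47599932] [-5.31086253 -1.647579   20.0986393 ]
[555.91187996  10.17149652 155.52336606] [-4.68496517 -1.46138995 21.3685647 ]
[555.9231874   10.19581263 155.50083442] [-4.07904079 -0.47950051 21.03458495]
```

Hard stop at 20 N, at the expected home height (about 155.5). One final look.

```bash
python3 -c "
from h import *
s=cam('scene');t=cam('top')
A=crop(s['pixels'],285,165,110,100,5)
B=crop(t['pixels'],308,160,48,48,5)
B=np.vstack([B,np.zeros((260,240,3),np.uint8)]);cv2.imwrite('pics/h1.png',np.hstack([A,B]))
o=get_obs();print(o['time'],o['tool_pos'],o['contact_force'])"
```

```text
14.825 [555.90476712  10.18672189 155.51588766] [-5.23158065 -0.98519953 21.39550969]
```

View pics/h1.png

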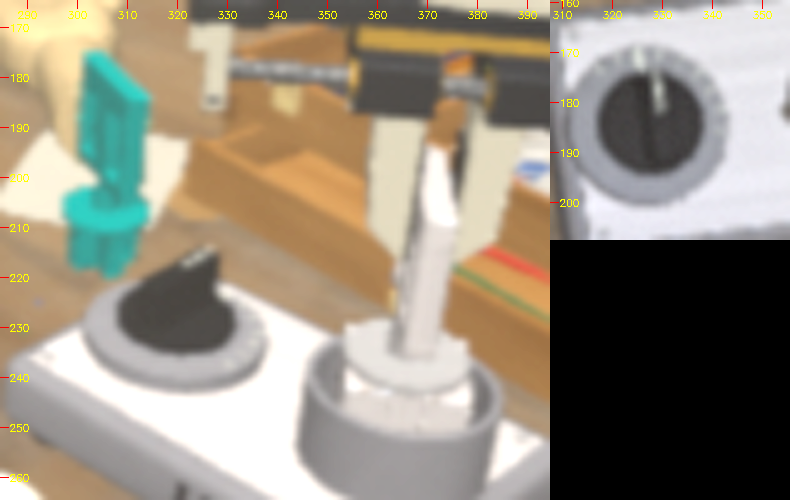

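The collar sits flat on the socket's top face around (368,235), the fingers still hold the frame, and the dial pointer stands at the zero ridge (326,171). I'm handing the job in.

```bash
python3 -c "
from plant import workorder
print(workorder.close_job())"
```

```text
the job is handed in; nothing more can be done
None
```

The job is handed in: the dial pointer stands at the zero mark (to within my camera reading), and the frame paddle is fully home with its collar on the socket, still gripped and pressed down with about 20 N after 15 s; I never touched the disc stirrer, jars, spray can or tape.

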